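Clamp a bearing in the swing-strap fixture

TASK

Clamp the bearing that sits in the fixture: push the aluminium strap round over the bearing until it meets its stop pin, and only then push the orange cam lever fully down so that the pad presses on the bearing. Only push the strap and the lever with the fingers; leave the bearing in its seat, do not lift it, and leave everything else on the bench where it is.

Things in the scene. Friction and masses are not known exactly. Their poses are not given: they have to be found in the camera images.
- fixture: Fixture fixed to the bench: dark steel plate 220 x 120 x 15 mm (x, y, z). Origin: centre of its underside; x points away from its front edge, y to its left. On it: strap post (axis x +70, y 0), bearing on a short spigot (x -30, y 0), stop pin (10 mm diameter, x +25, y -16.5 mm, top 63 mm above the bench) on the strap's right. Place and yaw vary.
- pivot (a point): Point on the vertical axis of the strap's post (fixture x +70, y 0), at the strap's mid height, 57 mm above the bench. Its axes are those of the fixture.
- strap (a joint): Swing angle of the strap about the upright pivot axis, rad. 0: over the bearing at the stop pin, pointing from the pivot to the fixture's -x; grows as it swings out to the fixture's left, up to 1.7. At angle a it points from the pivot along (-cos a, +sin a) in the fixture's x, y. Starts at 0.8 to 1.3. Stays where it is left; friction about 0.12 N m.
- strap_mid (a point): Middle of the strap, 55 mm from the pivot axis. Aluminium bar 22 mm wide, underside 50 and top 64 mm above the bench, reaching 115 mm from the pivot axis. Hub of 36 mm diameter at the pivot; two dark cheeks, 28 mm over their outsides, up to 84 mm above the bench, at 88 to 112 mm from the pivot. Between hub and cheeks its sides are bare.
- lever (a joint): Cam lever angle, rad. 0: raised, 50 degrees above level; grows as it is pushed down; 0.8: fully down at its stop, about 4 degrees above level. Starts between 0 and 0.15. Stays where it is left; 0.2 N m of friction, up to 0.4 N m in the last 0.1 rad as the pad squeezes the bearing. As it goes down it lowers the plunger 6.25 mm per rad, 5 mm in all.
- lever_axis (a point): Middle of the cam lever's level hinge pin, on the strap's centre line 100 mm from the pivot axis, 76 mm above the bench. The lever swings with the strap and points from here outwards, away from the pivot, and up.
- lever_tip (a point): Outer end of the lever's round orange grip, 90 mm from lever_axis. The grip has 20 mm diameter and covers the outer 58 mm of the lever; the steel shank inside it has 12 mm diameter.
- plunger: Steel stem with a round black rubber pad, 40 mm diameter, under the strap's outer end, 100 mm from the pivot axis. Origin on its axis; pad underside 13.6 mm below the origin. With the lever at 0 the pad passes 4.4 mm above the bearing; with the lever down it presses on it.
- seat (a point): Centre of the bearing seat on the top of the base plate, 15 mm above the bench.
- bearing: The bearing to be clamped: loose steel ring 62 mm outside, 25 mm bore, 17 mm thick, black seal, sitting on the spigot; only the spigot holds it. Origin: centre of its underside; top 32 mm above the bench.
- spare_bearing: Bystander: an equal bearing lying on the bench to the right of the fixture. Origin: centre of its underside.
- hose_clamp: Bystander: steel band ring 72 mm across, 13 mm high, with a screw housing. Origin: centre of its underside.
- spray_can: Bystander: upright blue can with a pale blank label, 58 mm diameter, 165 mm high. Origin: centre of its underside.
- tin: Bystander: upright yellow jar, 68 mm diameter, 90 mm high. Origin: centre of its underside.
- carton: Bystander: blue box 110 x 80 x 75 mm. Origin: centre of its underside.
- parts_bin: Bystander: open yellow bin 160 x 110 x 70 mm, to the left of the fixture. Origin: centre of its underside.
- wrench: Bystander: wrench 160 mm long lying flat on the bench to the left of the fixture. Origin near its middle.
There are look-alikes about, which are no part of the job. What is shaped like the bearing but purple or red is not meant.

How it is judged:
By the outcome, as a careful person would: the job done as asked, in the order asked, and still so for the second after the job is handed in, with the robot touching nothing.
It also fails if it takes over 51 s, if anything falls off the work surface, if the arm or the gripper's body presses on something with over 40 N, if the wrist force passes 120 N, or if a joint passes its speed limit or range.

ROBOT

A 6-joint arm with a two-finger parallel gripper is mounted at the origin on the work surface. World frame = base frame: x ahead of the robot, y to its left, z up, the work surface at z = 0. Lengths are in m, angles in rad, forces in N, time in s.
With the tool pointing down it reaches from about 0.425 to 0.95 m from the base axis. Payload 14.7 kg.
Tool frame: the origin (TCP) lies at the very end of the fingers, on their centre line; the grasp point (between the pads) lies 19 mm behind it; x points along the fingers, z is the direction in which the jaws open and shut, and the axes are right-handed (so a half turn about x gives the same grasp; the last joint's range is limited). The gripper opens to 85 mm and grips with 20 to 120 N. Pads are 22 mm wide; open, the fingers measure 114 mm over their backs; the gripper's body (76 mm by 85 mm) begins 54 mm behind the grasp point. The pads swing forward as they close: fully open they stand 13 mm farther back than shut.
Start: joints at [-1.262, 0.48, 1.596, -0, 1.065, -0.047], TCP at [0.226, -0.609, 0.231] pointing down, gripper open.
Joint ranges: [-2.75, 2.75], [-0.82, 2.05], [0.23, 2.67], [-1.56, 4.7], [0.09, 2.69], [-2.92, 2.92]. Speed limits (rad/s): [1.89, 1.89, 2.39, 3.01, 3.01, 3.01].

INTERFACE

Orientations are given as a unit quaternion [w, x, y, z].
In Python, from station import ctrl gives the robot as it stands.
- The arm moves only by the tool move_arm, never from a script. Its argument "plan" is a list of rows, each an object with "jaw": the gripper's target within -1 to 1 (fully open at 1, half-way at 0, shut at -1); "delta_pos": the shift along the tool's x, y, z in m, a list of three; "delta_rot": the turn, a rotation vector about the tool's x, y, z in rad, a list of three. In form: [{"jaw": jaw, "delta_pos": [tx, ty, tz], "delta_rot": [ax, ay, az]}, ...]. A call has 1 to 10 rows; each row is the pose to reach, as a shift and turn from the pose commanded when the call began, along the tool's axes at that moment; what a row does not reach only later rows make up. A row lasts 1/12 s, in which the tool goes at most 41.7 mm and 7.16 degrees, less where a joint would pass 70% of its speed; a pose out of reach is approached as far as the arm can. A call with a gripper value outside its range is refused whole. The fingers move at their own pace and stop on an object; the grip force is fixed at half the most. Time passes only in rows, so rows that repeat a pose let the fingers close. It gives the time, the measured TCP pose, the force and the opening at its end, in the units of the state.
- ctrl.get_obs(): the state, without advancing time (a new reading comes with each control period).
- ctrl.snapshot(name): name is "side" or "top"; returns the picture (384x512x3 uint8, red, green, blue); there is no depth.
- ctrl.get_calibration(name): a dict with "mtx" (3x3 intrinsics, pixels), "R" (3x3) and "t" (3): a world point X has camera coordinates R X + t. Camera axes: x right, y down, z forward; pixel columns grow to the right and rows downward; lengths in m; the calibration is good to about 2 mm. A picture is of the moment at which its call begins. get_calibration takes no time and is no camera call.
- ctrl.hand_in(): hands the job in, once; it reports no verdict.
The state is a dict: "time": time; "joint_positions": joint angles; "qd": joint speeds; "joint_torque": joint torques, N m; "position": TCP position; "orientation": TCP orientation; "wrist_force": force on the tool from outside, world axes, zero at the start; "torque": the same for the moment, N m; "grip_width": finger opening in m.
Only numpy, scipy, OpenCV 4.12 (cv2) and the standard library are available. Lean on these libraries where they do the work, as an engineer would, in place of code of your own. Each camera call takes 0.05 s, during which the arm holds its last target.

## Working session

There is one attempt and no reset: what is moved stays moved. The work goes in short steps, Python scripts to look and compute and a tool call to move; the robot and the scene stay as the last step left them, time stands still between calls to the robot, and variables do not carry over. Pictures are saved under pics/ and viewed, and the job is handed in when it is done.

Besides the shell and the picture viewer there is one more tool, called after "Call:" as name([rows], argument=value, ...), one row to a line, values as JSON. move_arm: Moves the arm, as the interface text tells. Its arguments: {"type":"object","properties":{"plan":{"type":"array","items":{"type":"object","properties":{"jaw":{"type":"number"},"delta_pos":{"type":"array","items":{"type":"number"}},"delta_rot":{"type":"array","items":{"type":"number"}}}}}},"required":["plan"]}

```bash
mkdir -p pics; ls
python3 - <<'E'
from station import ctrl
import cv2,numpy as np
for n in("side","top"):
    im=ctrl.snapshot(n); cv2.imwrite(f"pics/{n}0.png",im[:,:,::-1])
    c=ctrl.get_calibration(n); print(n,c["mtx"],c["R"],c["t"], -np.array(c["R"]).T@c["t"])
o=ctrl.get_obs(); print(o["time"],o["position"],o["orientation"],o["wrist_force"],o["grip_width"])
E
```

```text
pics
side [[410.85846139   0.         254.54360906]
 [  0.         410.85846139 188.90169019]
 [  0.           0.           1.        ]] [[-0.8842975  -0.46681754 -0.00996595]
 [-0.35122067  0.67908218 -0.64458626]
 [ 0.30767187 -0.56650577 -0.76446664]] [0.50434953 0.23853934 0.90881446] [0.25015833 0.58830002 0.85354383]
top [[402.19882921   0.         259.01215922]
 [  0.         402.19882921 194.33370288]
 [  0.           0.           1.        ]] [[ 0.00851633 -0.99996269 -0.00144382]
 [-0.98864994 -0.00820338 -0.15001337]
 [ 0.14999593  0.002705   -0.98868291]] [0.02861013 0.56197055 1.08317681] [0.39287638 0.03028913 1.15526281]
0.1 [ 0.22634086 -0.60893754  0.2307416 ] [ 0.58029154  0.40386388  0.58088529 -0.40339556] [-0.72812281 -0.68826632  0.41035762] 0.08545217577666929
```

View pics/side0.png

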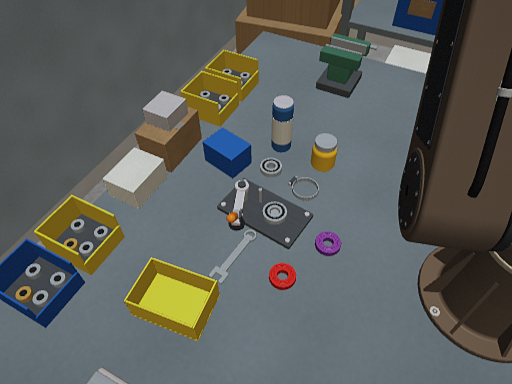

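View pics/top0.png

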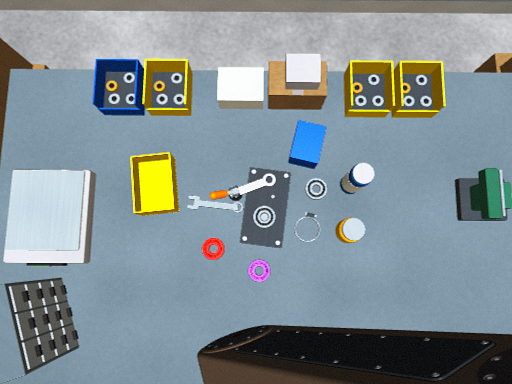

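The side view shows the fixture around (265,210). In the top view the plate is around (265,207), with the pivot near (270,180), the orange grip near (218,195) and the bearing near (264,216). I'll zoom in on both.

Run:
```python
import cv2
a=cv2.imread("pics/top0.png")[150:260,180:330]; cv2.imwrite("pics/top0z.png",cv2.resize(a,None,fx=5,fy=5,interpolation=cv2.INTER_CUBIC))
a=cv2.imread("pics/side0.png")[165:255,205:325]; cv2.imwrite("pics/side0z.png",cv2.resize(a,None,fx=6,fy=6,interpolation=cv2.INTER_CUBIC))
```

```text
(no output)
```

View pics/top0z.png

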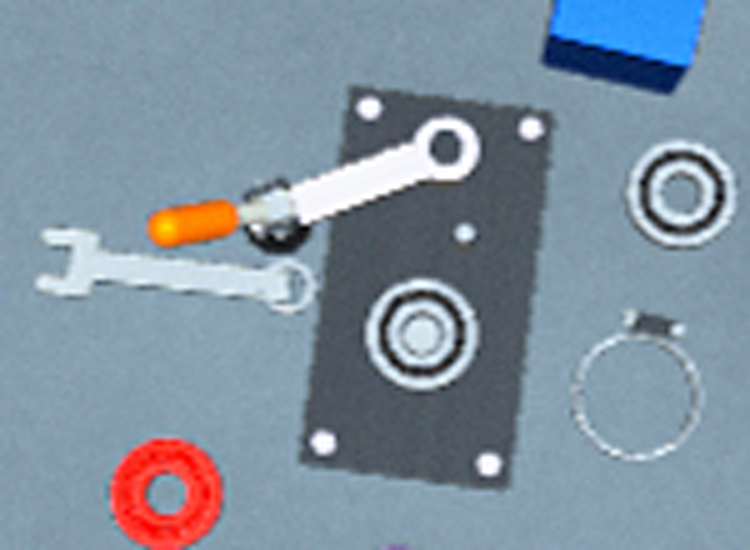

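View pics/side0z.png

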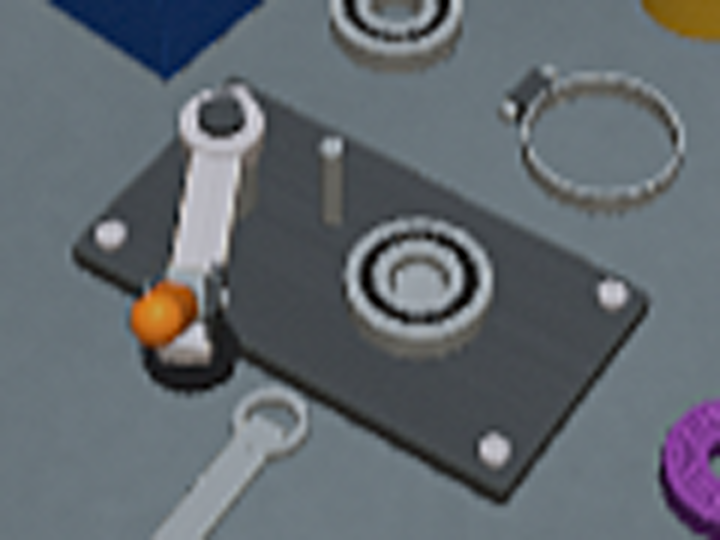

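```bash
cat > h.py <<'E'
import numpy as np
from station import ctrl
def ray(n,u,v,z):
    c=ctrl.get_calibration(n);R=np.array(c["R"]);t=np.array(c["t"]);C=-R.T@t
    d=R.T@np.linalg.solve(np.array(c["mtx"]),[u,v,1]);return C+d*(z-C[2])/d[2]
def tri(p):
    A=np.zeros((3,3));b=np.zeros(3)
    for n,u,v in p:
        c=ctrl.get_calibration(n);R=np.array(c["R"]);t=np.array(c["t"]);C=-R.T@t
        d=R.T@np.linalg.solve(np.array(c["mtx"]),[u,v,1]);d/=np.linalg.norm(d);P=np.eye(3)-np.outer(d,d);A+=P;b+=P@C
    return np.linalg.solve(A,b)
E
python3 - <<'E'
from h import *
import cv2
T=lambda x,y:("top",180+(x-2)/5,150+(y-2)/5)
S=lambda x,y:("side",205+(x-2.5)/6,165+(y-2.5)/6)
np.set_printoptions(precision=4,suppress=True)
for nm,p,z in[("TL",T(349,88),.015),("TR",T(553,112),.015),("BR",T(512,490),.015),("BL",T(301,462),.015),("bear",T(421,334),.032),("hub",T(446,148),.066),("pin",T(464,233),.063),
 ("b1",T(369,108),.018),("b2",T(531,128),.018),("b3",T(488,464),.018),("b4",T(322,443),.018),
 ("Sbear",S(419,278),.032),("Shub",S(221,116),.066),("Spin",S(332,147),.063),("Sb1",S(110,233),.018),("Sb3",S(613,293),.018),("Sb4",S(494,449),.018)]:
    print(nm,ray(*p,z))
print("hub",tri([T(446,148),S(221,116)]),"pin",tri([T(464,233),S(332,147)]),"bear",tri([T(421,334),S(419,278)]))
print("tip",tri([T(162,229),S(160,315)]), "strapend~", ray(*T(300,204),.064))
E
```

```text
TL [0.6451 0.0619 0.015 ]
TR [ 0.6319 -0.0562  0.015 ]
BR [ 0.415  -0.0325  0.015 ]
BL [0.4296 0.0864 0.015 ]
bear [0.5009 0.0194 0.032 ]
hub [0.6005 0.0067 0.066 ]
pin [ 0.5537 -0.0035  0.063 ]
b1 [0.6328 0.0502 0.018 ]
b2 [ 0.6218 -0.0433  0.018 ]
b3 [ 0.4293 -0.0188  0.018 ]
b4 [0.4402 0.0746 0.018 ]
Sbear [0.503  0.0204 0.032 ]
Shub [0.6044 0.0054 0.066 ]
Spin [ 0.556  -0.0032  0.063 ]
Sb1 [0.6362 0.0501 0.018 ]
Sb3 [ 0.4313 -0.0198  0.018 ]
Sb4 [0.4429 0.074  0.018 ]
hub [0.6015 0.0072 0.069 ] pin [ 0.5547 -0.0031  0.0634] bear [0.502  0.0198 0.0315]
tip [0.5436 0.1531 0.1412] strapend~ [0.5689 0.0867 0.064 ]
```

```bash
cat >> h.py <<'E'
from scipy.spatial.transform import Rotation as Ro
yaw=-0.110; ex=np.array([np.cos(yaw),np.sin(yaw)]); ey=np.array([-ex[1],ex[0]])
piv=np.array([.6015,.0072])
def W(fx,fy): return piv+fx*ex+fy*ey      # fixture axes, from pivot
def F(p): d=np.asarray(p)[:2]-piv; return d@ex,d@ey
def tool():
    o=ctrl.get_obs(); q=o["orientation"]; return np.array(o["position"]),Ro.from_quat([q[1],q[2],q[3],q[0]]).as_matrix()
E
python3 - <<'E'
from h import *
np.set_printoptions(precision=4,suppress=True)
p,R=tool(); print(R)
th=np.arctan2(R[1,2],R[0,2]); print("z yaw",th)
a=1.07
for r,off in((.065,.040),):
    q=W(-np.cos(a)*r+np.sin(a)*off, np.sin(a)*r+np.cos(a)*off); print(q, R.T@np.r_[q-p[:2],0.])
n=np.sin(a)*ex+np.cos(a)*ey; print("normal yaw",np.arctan2(n[1],n[0]), "end normal yaw",np.arctan2(ey[1],ey[0]))
E
```

```text
[[-0.0003  0.9374  0.3483]
 [ 0.001   0.3483 -0.9374]
 [-1.      0.0001 -0.0011]]
z yaw -1.2150052040660921
[0.6137 0.0825] [ 0.0006  0.604  -0.5132]
normal yaw 0.3907963267948965 end normal yaw 1.4607963267948967
```

Call:
move_arm([
  {"jaw": -1, "delta_pos": [0, 0.03, -0.025]},
  {"jaw": -1, "delta_pos": [0, 0.06, -0.05]},
  {"jaw": -1, "delta_pos": [0, 0.09, -0.075]},
  {"jaw": -1, "delta_pos": [0, 0.12, -0.1]},
  {"jaw": -1, "delta_pos": [0, 0.15, -0.125]},
  {"jaw": -1, "delta_pos": [0, 0.18, -0.15]},
  {"jaw": -1, "delta_pos": [0, 0.21, -0.175]},
  {"jaw": -1, "delta_pos": [0, 0.24, -0.2]},
  {"jaw": -1, "delta_pos": [0, 0.27, -0.225]},
  {"jaw": -1, "delta_pos": [0, 0.3, -0.25]},
])

```text
invalid input
```

Call:
move_arm([
  {"jaw": -1, "delta_pos": [0, 0.03, -0.025]},
  {"jaw": -1, "delta_pos": [0, 0.06, -0.05]},
  {"jaw": -1, "delta_pos": [0, 0.09, -0.075]},
  {"jaw": -1, "delta_pos": [0, 0.12, -0.1]},
  {"jaw": -1, "delta_pos": [0, 0.15, -0.125]},
  {"jaw": -1, "delta_pos": [0, 0.18, -0.15]},
  {"jaw": -1, "delta_pos": [0, 0.21, -0.18]},
  {"jaw": -1, "delta_pos": [0, 0.24, -0.21]},
  {"jaw": -1, "delta_pos": [0, 0.27, -0.235]},
  {"jaw": -1, "delta_pos": [0, 0.304, -0.263]},
])

```text
invalid input
```

Run:
```python
from h import *
import cv2
np.set_printoptions(precision=4,suppress=True)
for n in("side","top"): cv2.imwrite(f"pics/{n}1.png",ctrl.snapshot(n)[:,:,::-1])
p,R=tool();o=ctrl.get_obs();print(o["time"],p,R,o["joint_positions"],o["grip_width"],o["wrist_force"],F(p))
```

```text
0.2 [ 0.2264 -0.609   0.2309] [[-0.0002  0.9374  0.3484]
 [ 0.0007  0.3484 -0.9374]
 [-1.      0.     -0.0007]] [-1.2616  0.4806  1.5966  0.      1.0651 -0.0466] 0.08525342258126443 [1.0167 1.4121 0.2288] (np.float64(-0.3052122325783251), np.float64(-0.6537047841772474))
```

View pics/side1.png

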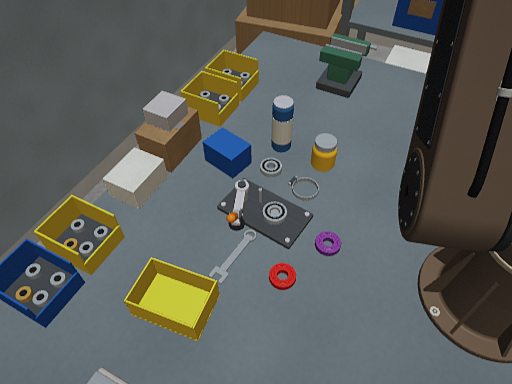

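The move calls were refused and the arm hasn't moved. A row probably has to include delta_rot as well.

Call:
move_arm([
  {"jaw": -1, "delta_pos": [0, 0.03, -0.025], "delta_rot": [0, 0, 0]},
  {"jaw": -1, "delta_pos": [0, 0.06, -0.05], "delta_rot": [0, 0, 0]},
  {"jaw": -1, "delta_pos": [0, 0.09, -0.075], "delta_rot": [0, 0, 0]},
  {"jaw": -1, "delta_pos": [0, 0.12, -0.1], "delta_rot": [0, 0, 0]},
  {"jaw": -1, "delta_pos": [0, 0.15, -0.125], "delta_rot": [0, 0, 0]},
  {"jaw": -1, "delta_pos": [0, 0.18, -0.15], "delta_rot": [0, 0, 0]},
  {"jaw": -1, "delta_pos": [0, 0.21, -0.175], "delta_rot": [0, 0, 0]},
  {"jaw": -1, "delta_pos": [0, 0.24, -0.2], "delta_rot": [0, 0, 0]},
  {"jaw": -1, "delta_pos": [0, 0.27, -0.225], "delta_rot": [0, 0, 0]},
  {"jaw": -1, "delta_pos": [0, 0.3, -0.25], "delta_rot": [0, 0, 0]},
])

```text
time: 1.03
position: [0.4211, -0.2687, 0.2314]
orientation: [0.581, 0.404, 0.58, -0.404]
wrist_force: [1.3, -0.1, -0.3]
grip_width: 0.0
```

Call:
move_arm([
  {"jaw": -1, "delta_pos": [0, 0.03, -0.026], "delta_rot": [0, 0, 0]},
  {"jaw": -1, "delta_pos": [0, 0.06, -0.052], "delta_rot": [0, 0, 0]},
  {"jaw": -1, "delta_pos": [0, 0.09, -0.078], "delta_rot": [0, 0, 0]},
  {"jaw": -1, "delta_pos": [0, 0.12, -0.104], "delta_rot": [0, 0, 0]},
  {"jaw": -1, "delta_pos": [0, 0.15, -0.13], "delta_rot": [0, 0, 0]},
  {"jaw": -1, "delta_pos": [0, 0.18, -0.156], "delta_rot": [0, 0, 0]},
  {"jaw": -1, "delta_pos": [0, 0.21, -0.182], "delta_rot": [0, 0, 0]},
  {"jaw": -1, "delta_pos": [0, 0.24, -0.208], "delta_rot": [0, 0, 0]},
  {"jaw": -1, "delta_pos": [0, 0.27, -0.235], "delta_rot": [0, 0, 0]},
  {"jaw": -1, "delta_pos": [0, 0.304, -0.263], "delta_rot": [-0.035, 0, 0]},
])

```text
time: 1.87
position: [0.613, 0.0819, 0.2312]
orientation: [0.587, 0.393, 0.588, -0.394]
wrist_force: [0.6, -0.9, 0.5]
grip_width: 0.0002
```

Run:
```python
from h import *
import cv2
np.set_printoptions(precision=4,suppress=True)
for n in("side","top"): cv2.imwrite(f"pics/{n}2.png",ctrl.snapshot(n)[:,:,::-1])
p,R=tool();o=ctrl.get_obs();print(o["time"],p,R,o["joint_positions"],o["grip_width"],o["wrist_force"],F(p))
```

```text
1.9667 [0.6151 0.0849 0.2311] [[ 0.0017  0.9226  0.3857]
 [ 0.0013  0.3857 -0.9226]
 [-1.      0.002  -0.0005]] [0.0876 0.4387 1.6681 0.0013 1.033  1.2618] -4.428349341083605e-05 [ 0.2383 -1.1661  0.692 ] (np.float64(0.004980895265165559), np.float64(0.07869262893782873))
```

View pics/side2.png

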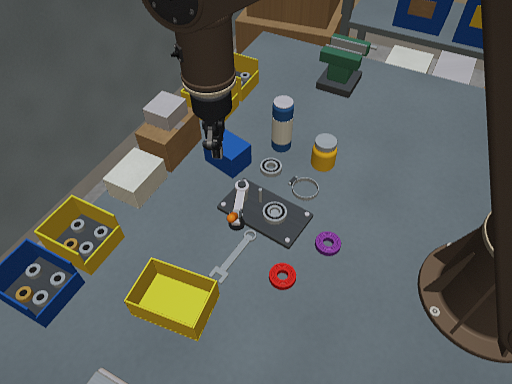

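The gripper is above the far side of the strap, with the fingers at about (213,150). I'll descend beside the strap and shift slightly towards the hub.

Call:
move_arm([
  {"jaw": -1, "delta_pos": [0.035, 0, 0.006], "delta_rot": [0, 0, 0]},
  {"jaw": -1, "delta_pos": [0.07, 0, 0.006], "delta_rot": [0, 0, 0]},
  {"jaw": -1, "delta_pos": [0.105, 0, 0.006], "delta_rot": [0, 0, 0]},
  {"jaw": -1, "delta_pos": [0.13, 0, 0.006], "delta_rot": [0, 0, 0]},
  {"jaw": -1, "delta_pos": [0.155, 0, 0.006], "delta_rot": [0, 0, 0]},
  {"jaw": -1, "delta_pos": [0.175, 0, 0.006], "delta_rot": [0, 0, 0]},
  {"jaw": -1, "delta_pos": [0.188, 0, 0.006], "delta_rot": [0, 0, 0]},
  {"jaw": -1, "delta_pos": [0.188, 0, 0.006], "delta_rot": [0, 0, 0]},
])

```text
time: 2.63
position: [0.6132, 0.0739, 0.0407]
orientation: [0.586, 0.393, 0.589, -0.394]
wrist_force: [-0.7, 1.2, 0.2]
grip_width: 0.0001
```

Run:
```python
from h import *
import cv2
np.set_printoptions(precision=4,suppress=True)
for n in("side","top"):
    im=ctrl.snapshot(n)[:,:,::-1]
    im=im[110:260,165:325] if n=="side" else im[130:260,180:330]
    cv2.imwrite(f"pics/{n}3.png",cv2.resize(im,None,fx=4,fy=4,interpolation=cv2.INTER_CUBIC))
p,R=tool();o=ctrl.get_obs();print(o["time"],p,R,o["wrist_force"],F(p))
```

```text
2.7333 [0.615  0.0742 0.0436] [[-0.0003  0.9247  0.3807]
 [-0.      0.3807 -0.9247]
 [-1.     -0.0003 -0.0001]] [0.4293 0.5177 0.2224] (np.float64(0.006098369652811174), np.float64(0.06807492610171242))
```

View pics/side3.png

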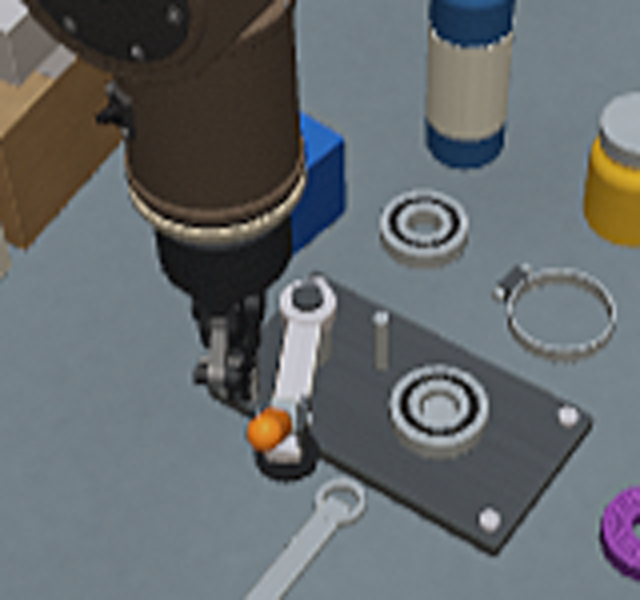

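View pics/top3.png

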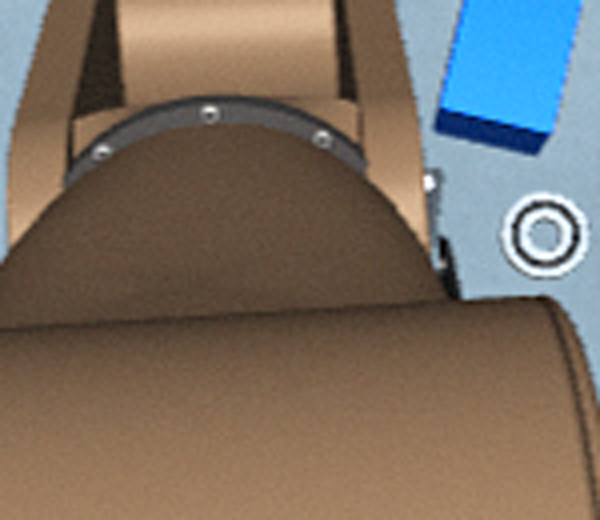

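The fingers are beside the strap at crop (235,370), on its outer side and not touching it. Next I'll work out the sweep deltas.

Run:
```python
from h import *
np.set_printoptions(precision=3,suppress=True)
p,R=tool(); y0=np.arctan2(R[1,2],R[0,2])
def row(a,r,off):
    q=W(-np.cos(a)*r+np.sin(a)*off, np.sin(a)*r+np.cos(a)*off)
    y=(yaw+np.pi/2-a)-np.pi/2
    print(a,off,(R.T@np.r_[q-p[:2],0]).round(4),"ax",round(-(y-y0),3))
row(1.07,.06,.028)
for a in np.arange(1.05,-.06,-.1): row(a,.06,.024)
```

```text
1.07 0.028 [ 0.    -0.01  -0.003] ax -0.0
1.05 0.024 [ 0.    -0.015 -0.004] ax -0.02
0.9500000000000001 0.024 [ 0.    -0.021 -0.006] ax -0.12
0.8500000000000001 0.024 [ 0.    -0.028 -0.007] ax -0.22
0.7500000000000001 0.024 [ 0.    -0.034 -0.008] ax -0.32
0.6500000000000001 0.024 [ 0.    -0.041 -0.008] ax -0.42
0.5500000000000002 0.024 [ 0.    -0.047 -0.007] ax -0.52
0.4500000000000002 0.024 [ 0.    -0.053 -0.006] ax -0.62
0.3500000000000002 0.024 [ 0.    -0.06  -0.004] ax -0.72
0.2500000000000002 0.024 [ 0.    -0.066 -0.002] ax -0.82
0.15000000000000024 0.024 [ 0.    -0.071  0.001] ax -0.92
0.050000000000000266 0.024 [ 0.    -0.077  0.005] ax -1.02
-0.0499999999999996 0.024 [ 0.    -0.082  0.009] ax -1.12
```

Call:
move_arm([
  {"jaw": -1, "delta_pos": [0, -0.007, -0.002], "delta_rot": [0, 0, 0]},
  {"jaw": -1, "delta_pos": [0, -0.015, -0.004], "delta_rot": [-0.02, 0, 0]},
  {"jaw": -1, "delta_pos": [0, -0.021, -0.006], "delta_rot": [-0.12, 0, 0]},
  {"jaw": -1, "delta_pos": [0, -0.028, -0.007], "delta_rot": [-0.22, 0, 0]},
  {"jaw": -1, "delta_pos": [0, -0.034, -0.008], "delta_rot": [-0.32, 0, 0]},
  {"jaw": -1, "delta_pos": [0, -0.041, -0.008], "delta_rot": [-0.42, 0, 0]},
  {"jaw": -1, "delta_pos": [0, -0.047, -0.007], "delta_rot": [-0.52, 0, 0]},
  {"jaw": -1, "delta_pos": [0, -0.053, -0.006], "delta_rot": [-0.62, 0, 0]},
  {"jaw": -1, "delta_pos": [0, -0.06, -0.004], "delta_rot": [-0.72, 0, 0]},
  {"jaw": -1, "delta_pos": [0, -0.06, -0.004], "delta_rot": [-0.72, 0, 0]},
])

```text
time: 3.57
position: [0.5568, 0.0548, 0.0444]
orientation: [0.689, 0.159, 0.689, -0.159]
wrist_force: [-0.5, 1.0, -1.0]
grip_width: 0.0002
```

Run:
```python
from h import *
import cv2
np.set_printoptions(precision=4,suppress=True)
for n in("side",):
    im=ctrl.snapshot(n)[:,:,::-1]
    im=im[110:260,165:325] 
    cv2.imwrite(f"pics/{n}4.png",cv2.resize(im,None,fx=4,fy=4,interpolation=cv2.INTER_CUBIC))
p,R=tool();o=ctrl.get_obs();print(o["time"],p,R,o["wrist_force"],F(p))
y0=np.arctan2(R[1,2],R[0,2])
def row(a,r,off):
    q=W(-np.cos(a)*r+np.sin(a)*off, np.sin(a)*r+np.cos(a)*off)
    y=(yaw-a)
    print(a,off,(R.T@np.r_[q-p[:2],0]).round(4),"ax",round(-(y-y0),3))
for a in np.arange(.35,-.06,-.05): row(a,.06,.024)
```

```text
3.6167 [0.5574 0.055  0.0443] [[ 0.0006  0.4448  0.8956]
 [ 0.      0.8956 -0.4448]
 [-1.      0.0003  0.0005]] [1.0299 0.0406 0.6326] (np.float64(-0.04909111266212301), np.float64(0.042684809233066764))
0.35 0.024 [0.     0.0007 0.0008] ax -0.001
0.3 0.024 [-0.     -0.0023 -0.0004] ax -0.051
0.25 0.024 [-0.     -0.0054 -0.0013] ax -0.101
0.2 0.024 [-0.     -0.0085 -0.0022] ax -0.151
0.15000000000000002 0.024 [-0.     -0.0117 -0.0028] ax -0.201
0.10000000000000003 0.024 [-0.     -0.0149 -0.0033] ax -0.251
0.050000000000000044 0.024 [-0.     -0.0181 -0.0036] ax -0.301
5.551115123125783e-17 0.024 [-0.     -0.0213 -0.0038] ax -0.351
-0.04999999999999993 0.024 [-0.     -0.0245 -0.0038] ax -0.401
```

View pics/side4.png

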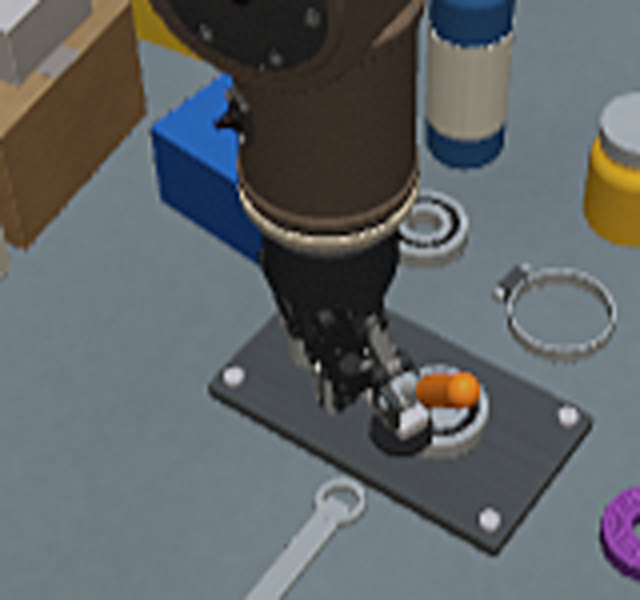

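The strap is following the fingers; the grip is now at crop (450,390) and the pad is part-way over the bearing. I'll continue slowly to the stop.

Call:
move_arm([
  {"jaw": -1, "delta_pos": [0, -0.0025, -0.0005], "delta_rot": [-0.05, 0, 0]},
  {"jaw": -1, "delta_pos": [0, -0.0055, -0.0013], "delta_rot": [-0.1, 0, 0]},
  {"jaw": -1, "delta_pos": [0, -0.0085, -0.002], "delta_rot": [-0.15, 0, 0]},
  {"jaw": -1, "delta_pos": [0, -0.0117, -0.0028], "delta_rot": [-0.2, 0, 0]},
  {"jaw": -1, "delta_pos": [0, -0.015, -0.0033], "delta_rot": [-0.25, 0, 0]},
  {"jaw": -1, "delta_pos": [0, -0.0165, -0.0035], "delta_rot": [-0.3, 0, 0]},
  {"jaw": -1, "delta_pos": [0, -0.018, -0.0036], "delta_rot": [-0.33, 0, 0]},
  {"jaw": -1, "delta_pos": [0, -0.0195, -0.0038], "delta_rot": [-0.35, 0, 0]},
  {"jaw": -1, "delta_pos": [0, -0.0205, -0.0038], "delta_rot": [-0.35, 0, 0]},
  {"jaw": -1, "delta_pos": [0, -0.0205, -0.0038], "delta_rot": [-0.35, 0, 0]},
])

```text
time: 4.45
position: [0.5456, 0.0385, 0.0436]
orientation: [0.706, 0.04, 0.706, -0.04]
wrist_force: [0.2, 0.8, 0.7]
grip_width: 0.0004
```

Run:
```python
from h import *
import cv2
np.set_printoptions(precision=4,suppress=True)
for n in("side",):
    im=ctrl.snapshot(n)[:,:,::-1]
    cv2.imwrite(f"pics/{n}5f.png",im)
    im=im[140:260,195:325] 
    cv2.imwrite(f"pics/{n}5.png",cv2.resize(im,None,fx=5,fy=5,interpolation=cv2.INTER_CUBIC))
p,R=tool();o=ctrl.get_obs();print(o["time"],p,R,o["wrist_force"],o["torque"],F(p))
```

```text
4.5 [0.5457 0.0385 0.0435] [[ 0.0005  0.1119  0.9937]
 [-0.      0.9937 -0.1119]
 [-1.      0.      0.0005]] [0.2485 0.5605 0.1755] [ 0.1233 -0.0194 -0.0138] (np.float64(-0.058927063112908844), np.float64(0.025002858266390586))
```

View pics/side5.png

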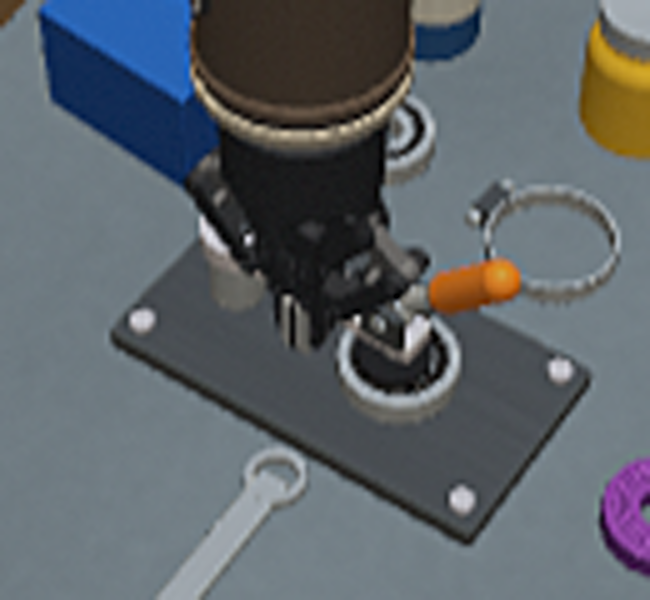

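The pad is nearly centred over the bearing at about crop (400,360). I'll creep on until the force rises.

Call:
move_arm([
  {"jaw": -1, "delta_pos": [0, -0.001, 0], "delta_rot": [0, 0, 0]},
  {"jaw": -1, "delta_pos": [0, -0.002, 0], "delta_rot": [0, 0, 0]},
  {"jaw": -1, "delta_pos": [0, -0.003, 0], "delta_rot": [0, 0, 0]},
  {"jaw": -1, "delta_pos": [0, -0.003, 0], "delta_rot": [0, 0, 0]},
])

```text
time: 4.83
position: [0.5451, 0.0358, 0.0433]
orientation: [0.706, 0.039, 0.706, -0.039]
wrist_force: [-0.1, 6.6, 2.6]
grip_width: 0.0001
```

Call:
move_arm([
  {"jaw": -1, "delta_pos": [0, -0.001, 0], "delta_rot": [0, 0, 0]},
  {"jaw": -1, "delta_pos": [0, -0.0015, 0], "delta_rot": [0, 0, 0]},
  {"jaw": -1, "delta_pos": [0, -0.0015, 0], "delta_rot": [0, 0, 0]},
])

```text
time: 5.08
position: [0.5451, 0.0356, 0.0433]
orientation: [0.706, 0.04, 0.706, -0.039]
wrist_force: [-0.1, 24.4, 1.5]
grip_width: 0.0
```

The strap has met its stop: force rose to 24 N with no further motion. I'll back off and lift away.

Call:
move_arm([
  {"jaw": -1, "delta_pos": [0, 0.008, 0], "delta_rot": [0, 0, 0]},
  {"jaw": -1, "delta_pos": [0, 0.025, 0], "delta_rot": [0, 0, 0]},
  {"jaw": -1, "delta_pos": [0, 0.045, 0], "delta_rot": [0, 0, 0]},
  {"jaw": -1, "delta_pos": [-0.03, 0.06, 0], "delta_rot": [0, 0, 0]},
  {"jaw": -1, "delta_pos": [-0.065, 0.08, 0], "delta_rot": [0, 0, 0]},
  {"jaw": -1, "delta_pos": [-0.1, 0.1, 0], "delta_rot": [0, 0, 0]},
  {"jaw": -1, "delta_pos": [-0.135, 0.12, 0], "delta_rot": [0, 0, 0]},
  {"jaw": -1, "delta_pos": [-0.16, 0.14, 0], "delta_rot": [0, 0, 0]},
  {"jaw": -1, "delta_pos": [-0.17, 0.16, 0], "delta_rot": [0, 0, 0]},
])

```text
time: 5.83
position: [0.5642, 0.1945, 0.2176]
orientation: [0.708, 0.04, 0.704, -0.038]
wrist_force: [0.2, 0.3, 0.2]
grip_width: -0.0002
```

Run:
```python
from h import *
import cv2
np.set_printoptions(precision=4,suppress=True)
for n in("side","top"):
    im=ctrl.snapshot(n)[:,:,::-1]
    cv2.imwrite(f"pics/{n}6f.png",im)
    im=im[140:260,195:325] if n=="side" else im[150:260,180:330]
    cv2.imwrite(f"pics/{n}6.png",cv2.resize(im,None,fx=5,fy=5,interpolation=cv2.INTER_CUBIC))
p,R=tool();o=ctrl.get_obs();print(o["time"],p,R,o["wrist_force"],o["torque"],F(p))
```

```text
5.9333 [0.5641 0.1958 0.2159] [[ 0.0047  0.1083  0.9941]
 [ 0.0017  0.9941 -0.1083]
 [-1.      0.0022  0.0045]] [ 0.6107  0.0625 -0.1851] [ 0.0004 -0.0272 -0.0856] (np.float64(-0.05782821508070233), np.float64(0.18334781148437432))
```

View pics/side6.png

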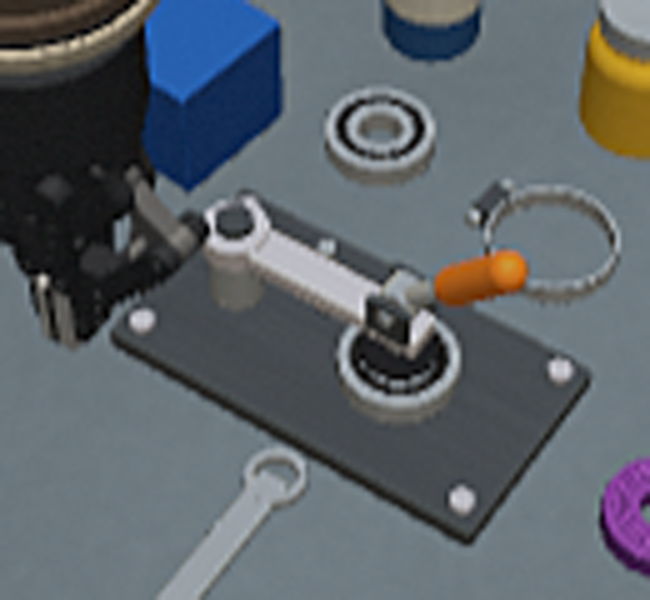

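View pics/top6.png

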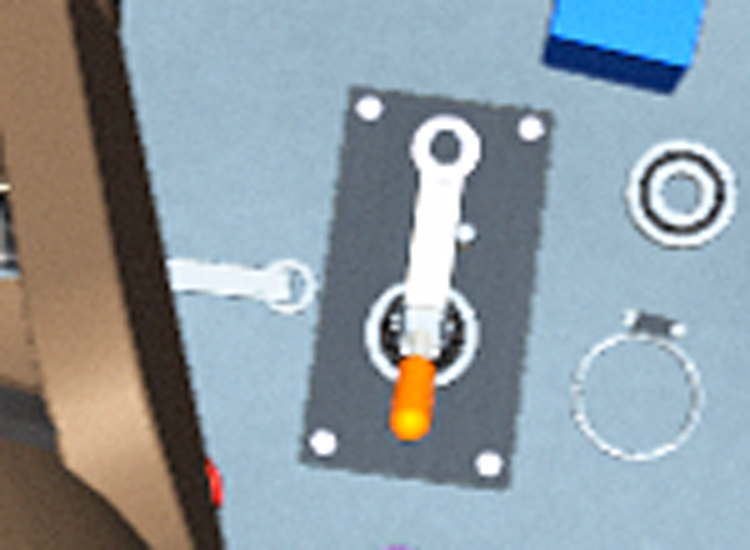

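The strap now runs straight from the hub (446,148) over the bearing and touches the pin at (464,233). The grip spans (417,362) to (410,430). I'll measure the grip and work out the lever push.

Run:
```python
from h import *
np.set_printoptions(precision=4,suppress=True)
T=lambda x,y:("top",180+(x-2)/5,150+(y-2)/5)
S=lambda x,y:("side",195+(x-2)/5,140+(y-2)/5)
t=tri([T(411,425),S(510,270)]); print("tip",t,F(t)); b=tri([T(417,362),S(440,288)]);print("gripbase",b,F(b))
t=tri([T(446,148),S(236,220)]); print("hub",t)
p,R=tool()
d=.058
for ph in (50,45,40,35,30,25,20,15,10,7,4,3):
    c=np.radians(ph); r=.1+d*np.cos(c)-.010*np.sin(c)*0; z=.076+d*np.sin(c)+.010/np.cos(c)
    q=W(-r,-.001); print(ph,q,z,R.T@(np.r_[q,z]-p))
```

```text
tip [0.4462 0.0256 0.137 ] (np.float64(-0.15636531664430406), np.float64(0.0012489800977757825))
gripbase [0.481  0.0225 0.101 ] (np.float64(-0.12150195438598545), np.float64(0.002000985763939879))
hub [0.6008 0.0072 0.0706]
50 [0.4649 0.0213] 0.13598781596950485 [ 0.0791 -0.1844 -0.0801]
45 [0.4612 0.0217] 0.13115432893255072 [ 0.0839 -0.1844 -0.0838]
40 [0.4578 0.0221] 0.12633575425514207 [ 0.0887 -0.1844 -0.0873]
35 [0.4548 0.0224] 0.12147517919597522 [ 0.0936 -0.1844 -0.0904]
30 [0.4521 0.0227] 0.1165470053837925 [ 0.0985 -0.1844 -0.0931]
25 [0.4497 0.023 ] 0.11154563837058548 [ 0.1035 -0.1844 -0.0955]
20 [0.4478 0.0232] 0.1064789460376479 [ 0.1085 -0.1844 -0.0974]
15 [0.4463 0.0233] 0.10136426642004703 [ 0.1136 -0.1844 -0.099 ]
10 [0.4452 0.0235] 0.09622586042353941 [ 0.1188 -0.1845 -0.1001]
7 [0.4448 0.0235] 0.09314352017208703 [ 0.1219 -0.1845 -0.1006]
4 [0.4445 0.0235] 0.09007029445797099 [ 0.1249 -0.1845 -0.1009]
3 [0.4444 0.0235] 0.08904920892206995 [ 0.126  -0.1845 -0.1009]
```

Call:
move_arm([
  {"jaw": -1, "delta_pos": [0, -0.035, -0.015], "delta_rot": [0, 0, 0]},
  {"jaw": -1, "delta_pos": [0, -0.07, -0.03], "delta_rot": [0, 0, 0]},
  {"jaw": -1, "delta_pos": [0, -0.105, -0.045], "delta_rot": [0, 0, 0]},
  {"jaw": -1, "delta_pos": [0, -0.14, -0.06], "delta_rot": [0, 0, 0]},
  {"jaw": -1, "delta_pos": [0.01, -0.165, -0.07], "delta_rot": [0, 0, 0]},
  {"jaw": -1, "delta_pos": [0.025, -0.183, -0.074], "delta_rot": [0, 0, 0]},
  {"jaw": -1, "delta_pos": [0.05, -0.183, -0.074], "delta_rot": [0, 0, 0]},
  {"jaw": -1, "delta_pos": [0.05, -0.183, -0.074], "delta_rot": [0, 0, 0]},
])

```text
time: 6.6
position: [0.466, 0.0179, 0.16]
orientation: [0.704, 0.04, 0.708, -0.04]
wrist_force: [-1.4, -1.2, -0.8]
grip_width: -0.0002
```

Run:
```python
from h import *
import cv2
np.set_printoptions(precision=4,suppress=True)
for n in("side",):
    im=ctrl.snapshot(n)[:,:,::-1]
    im=im[120:260,195:345]
    cv2.imwrite(f"pics/{n}7.png",cv2.resize(im,None,fx=4,fy=4,interpolation=cv2.INTER_CUBIC))
p,R=tool();o=ctrl.get_obs();print(o["time"],p,R,o["wrist_force"],o["joint_positions"],F(p))
```

```text
6.65 [0.4669 0.0186 0.1616] [[-0.0047  0.1114  0.9938]
 [-0.      0.9938 -0.1114]
 [-1.     -0.0005 -0.0046]] [-0.064  -0.0121 -0.4074] [-0.025   0.3262  2.0729 -0.0002  0.7471  0.0867] (np.float64(-0.13502075734230573), np.float64(-0.003478177460647084))
```

View pics/side7.png

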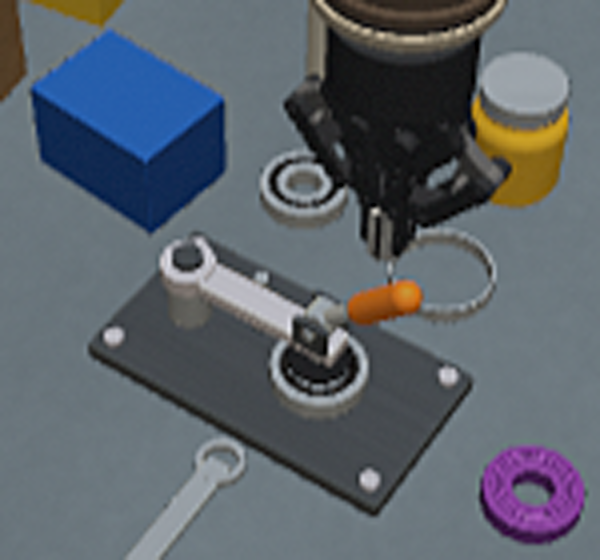

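The fingers are just above the grip. I'll press down in small steps, first to about 15° and then onto the stop.

Call:
move_arm([
  {"jaw": -1, "delta_pos": [0.012, 0.004, 0], "delta_rot": [0, 0, 0]},
  {"jaw": -1, "delta_pos": [0.02, 0.004, 0], "delta_rot": [0, 0, 0]},
  {"jaw": -1, "delta_pos": [0.025, 0.004, -0.001], "delta_rot": [0, 0, 0]},
  {"jaw": -1, "delta_pos": [0.03, 0.004, -0.002], "delta_rot": [0, 0, 0]},
  {"jaw": -1, "delta_pos": [0.035, 0.004, -0.004], "delta_rot": [0, 0, 0]},
  {"jaw": -1, "delta_pos": [0.04, 0.004, -0.006], "delta_rot": [0, 0, 0]},
  {"jaw": -1, "delta_pos": [0.045, 0.004, -0.008], "delta_rot": [0, 0, 0]},
  {"jaw": -1, "delta_pos": [0.05, 0.004, -0.009], "delta_rot": [0, 0, 0]},
  {"jaw": -1, "delta_pos": [0.055, 0.004, -0.01], "delta_rot": [0, 0, 0]},
  {"jaw": -1, "delta_pos": [0.055, 0.004, -0.01], "delta_rot": [0, 0, 0]},
])

```text
time: 7.48
position: [0.4587, 0.0244, 0.1074]
orientation: [0.706, 0.039, 0.706, -0.039]
wrist_force: [0.3, -0.5, 0.8]
grip_width: 0.0004
```

Run:
```python
from h import *
import cv2
np.set_printoptions(precision=4,suppress=True)
for n in("side",):
    im=ctrl.snapshot(n)[:,:,::-1]
    im=im[120:260,195:345]
    cv2.imwrite(f"pics/{n}8.png",cv2.resize(im,None,fx=4,fy=4,interpolation=cv2.INTER_CUBIC))
p,R=tool();o=ctrl.get_obs();print(o["time"],p,R,o["wrist_force"],o["joint_positions"],F(p))
```

```text
7.5333 [0.459  0.0244 0.1078] [[-0.001   0.1098  0.994 ]
 [ 0.      0.994  -0.1098]
 [-1.     -0.0001 -0.001 ]] [ 0.4292  0.6394 -0.0027] [-0.0129  0.4068  2.1385  0.      0.5973  0.0972] (np.float64(-0.14354428878824924), np.float64(0.0014427891577425843))
```

View pics/side8.png

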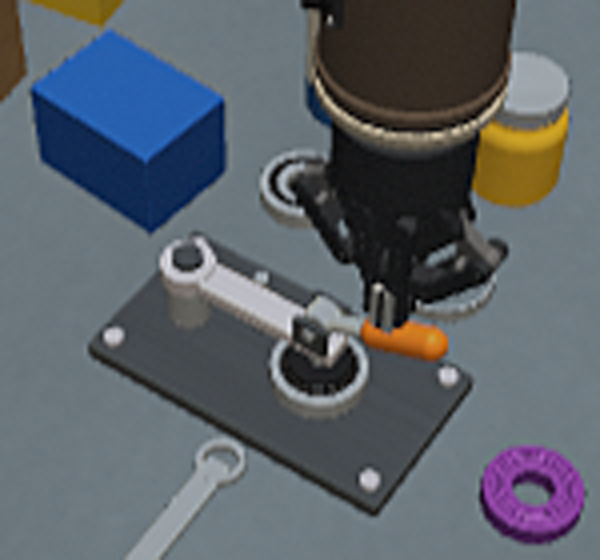

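The lever is following and the strap hasn't moved. I'll continue to the stop.

Call:
move_arm([
  {"jaw": -1, "delta_pos": [0.004, 0, -0.001], "delta_rot": [0, 0, 0]},
  {"jaw": -1, "delta_pos": [0.008, 0, -0.002], "delta_rot": [0, 0, 0]},
  {"jaw": -1, "delta_pos": [0.012, 0, -0.002], "delta_rot": [0, 0, 0]},
  {"jaw": -1, "delta_pos": [0.014, 0, -0.002], "delta_rot": [0, 0, 0]},
  {"jaw": -1, "delta_pos": [0.016, 0, -0.002], "delta_rot": [0, 0, 0]},
  {"jaw": -1, "delta_pos": [0.016, 0, -0.002], "delta_rot": [0, 0, 0]},
])

```text
time: 8.03
position: [0.4571, 0.0246, 0.0919]
orientation: [0.706, 0.039, 0.706, -0.039]
wrist_force: [-2.2, -0.2, 3.6]
grip_width: -0.0001
```

Call:
move_arm([
  {"jaw": -1, "delta_pos": [0.001, 0, 0], "delta_rot": [0, 0, 0]},
  {"jaw": -1, "delta_pos": [0.002, 0, 0], "delta_rot": [0, 0, 0]},
  {"jaw": -1, "delta_pos": [0.002, 0, 0], "delta_rot": [0, 0, 0]},
])

```text
time: 8.28
position: [0.4567, 0.0247, 0.0901]
orientation: [0.706, 0.039, 0.707, -0.039]
wrist_force: [-3.7, 0.3, 7.6]
grip_width: -0.0
```

Call:
move_arm([
  {"jaw": -1, "delta_pos": [0.001, 0, 0], "delta_rot": [0, 0, 0]},
  {"jaw": -1, "delta_pos": [0.0015, 0, 0], "delta_rot": [0, 0, 0]},
  {"jaw": -1, "delta_pos": [0.0015, 0, 0], "delta_rot": [0, 0, 0]},
])

```text
time: 8.53
position: [0.4567, 0.0247, 0.089]
orientation: [0.706, 0.039, 0.706, -0.039]
wrist_force: [-9.4, 1.2, 23.6]
grip_width: 0.0001
```

Call:
move_arm([
  {"jaw": -1, "delta_pos": [0.0005, 0, 0], "delta_rot": [0, 0, 0]},
  {"jaw": -1, "delta_pos": [0.0007, 0, 0], "delta_rot": [0, 0, 0]},
  {"jaw": -1, "delta_pos": [0.0007, 0, 0], "delta_rot": [0, 0, 0]},
])

```text
time: 8.78
position: [0.4567, 0.0247, 0.0887]
orientation: [0.706, 0.039, 0.706, -0.039]
wrist_force: [-10.3, 0.7, 31.5]
grip_width: 0.0002
```

The force now climbs with almost no motion, so the lever is at its stop. I'll lift straight up, move aside and check.

Call:
move_arm([
  {"jaw": -1, "delta_pos": [-0.01, 0, 0], "delta_rot": [0, 0, 0]},
  {"jaw": -1, "delta_pos": [-0.04, 0, 0], "delta_rot": [0, 0, 0]},
  {"jaw": -1, "delta_pos": [-0.08, 0, 0], "delta_rot": [0, 0, 0]},
  {"jaw": -1, "delta_pos": [-0.12, 0.02, 0.01], "delta_rot": [0, 0, 0]},
  {"jaw": -1, "delta_pos": [-0.13, 0.055, 0.03], "delta_rot": [0, 0, 0]},
  {"jaw": -1, "delta_pos": [-0.13, 0.09, 0.05], "delta_rot": [0, 0, 0]},
  {"jaw": -1, "delta_pos": [-0.13, 0.125, 0.07], "delta_rot": [0, 0, 0]},
  {"jaw": -1, "delta_pos": [-0.13, 0.16, 0.09], "delta_rot": [0, 0, 0]},
  {"jaw": -1, "delta_pos": [-0.13, 0.18, 0.1], "delta_rot": [0, 0, 0]},
  {"jaw": -1, "delta_pos": [-0.13, 0.18, 0.1], "delta_rot": [0, 0, 0]},
])

```text
time: 9.62
position: [0.5791, 0.1964, 0.2176]
orientation: [0.707, 0.039, 0.705, -0.038]
wrist_force: [-1.3, -0.0, -0.3]
grip_width: -0.0001
```

Run:
```python
from h import *
import cv2
np.set_printoptions(precision=4,suppress=True)
for n in("side","top"):
    im=ctrl.snapshot(n)[:,:,::-1]
    cv2.imwrite(f"pics/{n}9f.png",im)
    im=im[140:260,195:325] if n=="side" else im[150:260,180:330]
    cv2.imwrite(f"pics/{n}9.png",cv2.resize(im,None,fx=5,fy=5,interpolation=cv2.INTER_CUBIC))
p,R=tool();o=ctrl.get_obs();print(o["time"],p,o["wrist_force"])
```

```text
9.7167 [0.5765 0.1932 0.2173] [-0.1761 -0.2789 -0.9531]
```

View pics/side9.png

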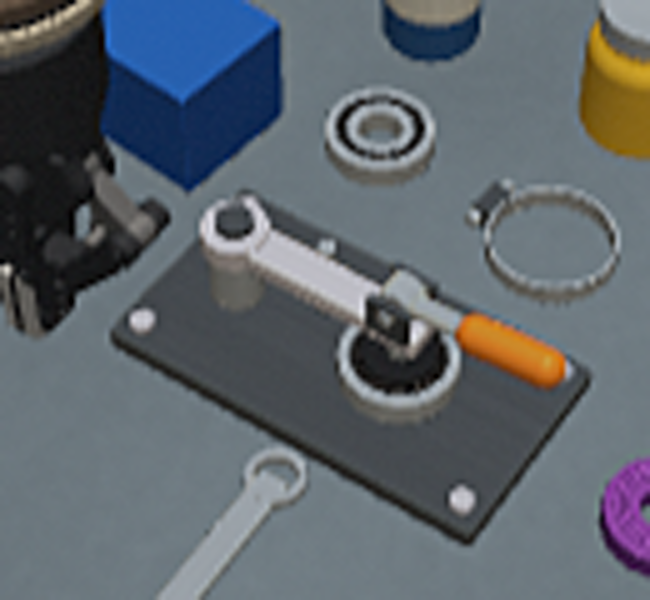

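View pics/top9.png

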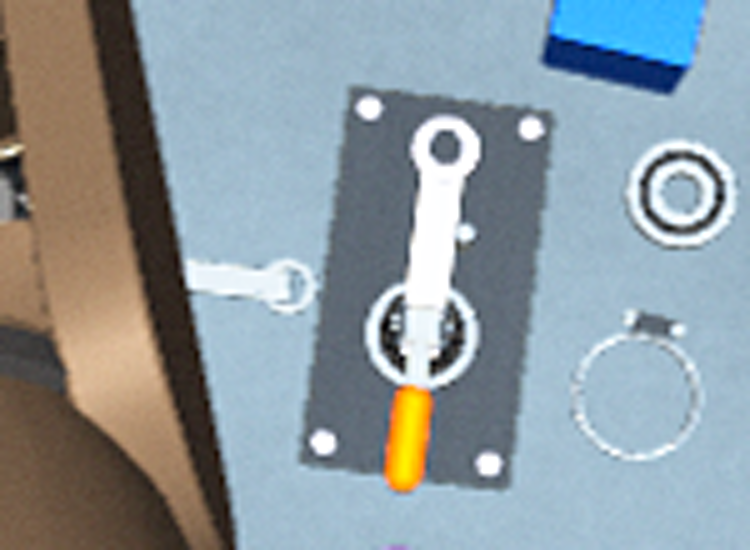

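View pics/side9f.png

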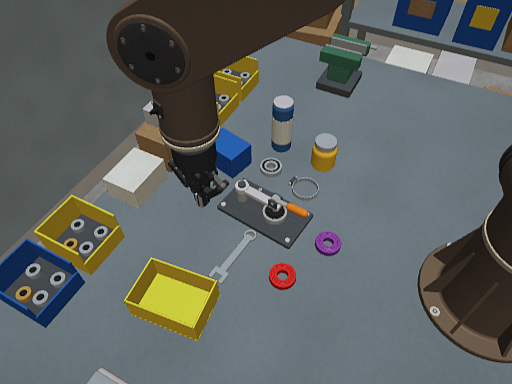

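The lever is nearly level: the grip runs (408,388) to (403,490) in the top view, and the strap still touches the pin. Now a numeric check of the lever angle.

Run:
```python
from h import *
import cv2
np.set_printoptions(precision=4,suppress=True)
T=lambda x,y:("top",180+(x-2)/5,150+(y-2)/5)
S=lambda x,y:("side",195+(x-2)/5,140+(y-2)/5)
# grip centroid by colour mask, both views; expected 61 mm from hinge
P=[]
for n in("top","side"):
    im=cv2.imread(f"pics/{n}9f.png");h=cv2.cvtColor(im,cv2.COLOR_BGR2HSV)
    m=cv2.inRange(h,(5,150,120),(22,255,255)); m2=m*0; m2[180:260,230:330]=m[180:260,230:330]
    ys,xs=np.nonzero(m2); P.append((n,xs.mean(),ys.mean())); print(P[-1],len(xs))
g=tri(P); print(g,F(g),"angle",np.degrees(np.arcsin((g[2]-.076)/.061)))
for ph in(4,6,8,12):
    c=np.radians(ph); q=W(-.1-.061*np.cos(c),0); X=np.r_[q,.076+.061*np.sin(c)]
    for n in("top","side"):
        k=ctrl.get_calibration(n); y=np.array(k["mtx"])@(np.array(k["R"])@X+k["t"]); print(ph,n,(y[:2]/y[2]).round(2))
t=tri([T(403,489),S(565,372)]);print("tip",t,F(t))
```

```text
('top', np.float64(260.9529411764706), np.float64(236.9294117647059)) 85
('side', np.float64(296.81325301204816), np.float64(209.59036144578315)) 166
[0.4419 0.0273 0.0823] (np.float64(-0.160846361412261), np.float64(0.0024225118083846704)) angle 5.966027602421043
4 top [261.79 236.85]
4 side [297.54 209.5 ]
6 top [261.81 236.74]
6 side [297.53 208.91]
8 top [261.82 236.61]
8 side [297.5  208.32]
12 top [261.86 236.26]
12 side [297.35 207.09]
tip [0.4141 0.029  0.0843] (np.float64(-0.18867143314116183), np.float64(0.0010831334343230372))
```

```bash
python3 -c "
from station import ctrl
print(ctrl.hand_in())"
```

```text
the job is handed in; nothing more can be done
None
```

The bearing is clamped: I pushed the strap round to its stop pin first, then pushed the cam lever fully down, and handed the job in at about 9.7 s.

- **Strap:** with closed fingers on its bare outer side, I swung it from about 1.07 rad until it met the pin. The force then rose to 24 N with no further motion, and the pictures afterwards show it against the pin.
- **Lever:** I pressed on the grip from above until the force climbed to about 31 N upward with almost no motion. In the final pictures the grip's centre measures about 6° above level from both views together, while its position in the side view fits the 4° stop.
- **Rest of the scene:** in the last pictures the bearing is still in its seat and the neighbouring objects look unmoved. The arm was holding clear of everything.

**Checks that disagreed:**
- The 2° difference in lever angle is about 2 mm at the grip, within the calibration.
- The grip measured 1–2 mm left of the strap's nominal line. That is also within calibration, and the strap still visibly touches the pin.
- My first two move calls were refused because the rows left out `delta_rot`. The arm did not move.

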